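# Line up the touch-up paint tins by height

### The arm

A 6-joint arm with a two-finger parallel gripper is mounted at the origin on the work surface. World frame = base frame: x ahead of the robot, y to its left, z up, the work surface at z = 0. Lengths are in m, angles in rad, forces in N, time in s.
With the tool pointing down it reaches from about 0.375 to 0.825 m from the base axis. Payload 5.5 kg.
Tool frame: the origin (TCP) lies at the very end of the fingers, on their centre line; the grasp point (between the pads) lies 19 mm behind it; y points along the fingers, x is the direction in which the jaws open and shut, and the axes are right-handed (so a half turn about y gives the same grasp; the last joint's range is limited). The gripper opens to 85 mm and grips with 20 to 120 N. Pads are 22 mm wide; open, the fingers measure 114 mm over their backs; the gripper's body (76 mm by 85 mm) begins 54 mm behind the grasp point. The pads swing forward as they close: fully open they stand 13 mm farther back than shut.
Start: joints at [1.281, 0.314, -0.047, 1.21, 0, 1.571], TCP at [0.171, 0.575, 0.231] pointing down, gripper open.
Joint ranges: [-2.67, 2.67], [-0.69, 1.73], [-1.03, 1.25], [-2.08, 2.16], [-1.42, 1.45], [-3.14, 3.14]. Speed limits (rad/s): [2.39, 2.39, 3.01, 3.14, 3.14, 3.14].

### API

Orientations are given as a unit quaternion [x, y, z, w].
In Python, from workcell import env, vision, spotter gives the robot as it stands.
- The arm moves only by the tool send_rows, never from a script. Its argument "deltas" is a list of rows, each a list of 6 numbers: the shift along the world's x, y, z in mm, then the turn, a rotation vector about the world's x, y, z in rad. In form: [[tx, ty, tz, ax, ay, az], ...]. A call has 1 to 12 rows; each row is the pose to reach, as a shift and turn from the pose measured when the call began; what a row does not reach only later rows make up. A row lasts 1/12 s, in which the tool goes at most 41.7 mm and 7.16 degrees, less where a joint would pass 70% of its speed; a pose out of reach is approached as far as the arm can. A call with a gripper value outside its range is refused whole. "fingers" is the finger opening in mm, from 0 to 85.4, set as the call begins (left out, the last holds). The fingers move at their own pace and stop on an object; "newtons" is the grip in N (left out, the last holds). Time passes only in rows, so rows that repeat a pose let the fingers close. It gives the time, the measured TCP pose, the force and the opening at its end, in the units of the state.
- env.get_obs(): the state, without advancing time (a new reading comes with each control period).
- vision.read_camera(name): name is "scene" or "top"; returns a dict with "frame" (420x560x3 uint8, red, green, blue), "range_z" (420x560 float32, m along the optical axis (not along the pixel's ray), 0 where there is no reading), "fx", "fy", "cx", "cy" (pixels), "extrinsics" (4x4, takes a point from camera to world coordinates). Camera axes: x right, y down, z forward; pixel columns grow to the right and rows downward; lengths in m; the calibration is good to about 2 mm. A picture is of the moment at which its call begins.
- env.sign_off(): hands the job in, once; it reports no verdict.
Trained networks look in a picture, given as the dict that the camera call returned (one of the last four; its "shot" number tells which), for a name from the list of things; names that differ only in an ending like _2 or _b are one class to them, and where a whole thing is asked for, a point or a joint stands for the part that bears it (a point fixed in the world has none). Each returns a list of dicts, best first, with "p" (0 to 1); they miss things now and then, are a little off and sometimes report something else, mostly with a low value. They report only what shows in the picture. A call takes as long as a camera call. They do not tell look-alikes from the thing itself.
- spotter.look_for(query, picture): "centre" ([row, column] in pixels, amid what is visible of it).
- spotter.silhouettes(query, picture): "mask" (420x560 bool, what is visible of it) and "centre" ([row, column] in pixels, amid what is visible of it).
- spotter.mark_of(query, picture): "centre" ([row, column] in pixels: a listed point, or the origin of a listed thing).
The state is a dict: "clock": time; "joints": joint angles; "qvel": joint speeds; "effort": joint torques, N m; "position": TCP position; "orientation": TCP orientation; "wrist_force": force on the tool from outside, world axes, zero at the start; "ft_torque": the same for the moment, N m; "opening": opening from 0.0 (shut) to 1.0 (fully open).
Only numpy, scipy, OpenCV 4.12 (cv2) and the standard library are available. Lean on these libraries where they do the work, as an engineer would, in place of code of your own. Each camera call takes 0.05 s, during which the arm holds its last target. There are 200 camera calls.

### The job

Put the four small paint tins on the shelf board in a row by height, one centred on each round mark: the tallest next to the upright timber block at the board's end, then each shorter one in turn, the shortest farthest from the block. Keep the tins upright, set them down rather than drop them, and leave them all standing there.

Things in the scene. Friction and masses are not known exactly. Their poses are not given: they have to be found in the camera images.
- tin_a_mid (a point): The shortest of the four loose paint tins: an upright closed cylinder of bare steel with a plain paper label, 60 mm across and 50 mm high, 0.1 to 0.5 kg; stands on the bench at the start. The point is at its centre, half-way up; z points up to the lid.
- tin_b_mid (a point): The second shortest of the four loose paint tins: an upright closed cylinder of bare steel with a plain paper label, 50 mm across and 75 mm high, 0.1 to 0.5 kg; stands on the bench at the start. The point is at its centre, half-way up; z points up to the lid.
- tin_c_mid (a point): The second tallest of the four loose paint tins: an upright closed cylinder of bare steel with a plain paper label, 58 mm across and 100 mm high, 0.1 to 0.5 kg; stands on the bench at the start. The point is at its centre, half-way up; z points up to the lid.
- tin_d_mid (a point): The tallest of the four loose paint tins: an upright closed cylinder of bare steel with a plain paper label, 54 mm across and 125 mm high, 0.1 to 0.5 kg; stands on the bench at the start. The point is at its centre, half-way up; z points up to the lid.
- mark_1: One of four identical flat round marks (a pale painted ring, 70 mm across, nothing raised) in a straight row, 85 mm apart centre to centre, along a fixed wooden shelf board (110 mm deep, 470 mm long, 20 mm thick) lying on the bench. The marks are numbered in no particular order along the row. Origin at the mark's centre on the board's top face, 20 mm above the bench; y runs along the row, x straight across the board.
- mark_2: One of four identical flat round marks (a pale painted ring, 70 mm across, nothing raised) in a straight row, 85 mm apart centre to centre, along a fixed wooden shelf board (110 mm deep, 470 mm long, 20 mm thick) lying on the bench. The marks are numbered in no particular order along the row. Origin at the mark's centre on the board's top face, 20 mm above the bench; y runs along the row, x straight across the board.
- mark_3: One of four identical flat round marks (a pale painted ring, 70 mm across, nothing raised) in a straight row, 85 mm apart centre to centre, along a fixed wooden shelf board (110 mm deep, 470 mm long, 20 mm thick) lying on the bench. The marks are numbered in no particular order along the row. Origin at the mark's centre on the board's top face, 20 mm above the bench; y runs along the row, x straight across the board.
- mark_4: One of four identical flat round marks (a pale painted ring, 70 mm across, nothing raised) in a straight row, 85 mm apart centre to centre, along a fixed wooden shelf board (110 mm deep, 470 mm long, 20 mm thick) lying on the bench. The marks are numbered in no particular order along the row. Origin at the mark's centre on the board's top face, 20 mm above the bench; y runs along the row, x straight across the board.
- end_block: Fixed upright pale timber block at one end of the board, either end, in line with the marks: 90 mm across the board, 40 mm along it, 90 mm high. Origin at the centre of its underside, on the board's top, 82.5 mm from the centre of the nearest mark. (The other end has only a low steel bracket, 12 mm high.)
Not all that is in view belongs to the job. What is shaped like the part that bears tin_a_mid but blue is not meant.

How it is judged:
At the end, for the whole second after the job is handed in: Each tin stands upright (within 0.1 rad) and at rest on the board, released, its centre within 13 mm of a mark's centre (height within 5 mm), in order of height from the timber block: tallest on the mark next to the block, shortest on the mark farthest from it ((horizontal distance between tin_d_mid and mark_1 below 0.013 m or horizontal distance between tin_d_mid and mark_2 below 0.013 m or horizontal distance between tin_d_mid and mark_3 below 0.013 m or horizontal distance between tin_d_mid and mark_4 below 0.013 m) and horizontal distance between tin_d_mid and end_block between 0.0525 and 0.1125 m and height (world z) of tin_d_mid between 0.0775 and 0.0875 m and angle between each of tin_d_mid, tin_c_mid, tin_b_mid, tin_a_mid's own z axis and vertical below 0.1 rad and linear speed of each of tin_d, tin_c, tin_b, tin_a below 0.02 m/s and contact force between the fingers and tin_d below 0.1 N and (horizontal distance between tin_c_mid and mark_1 below 0.013 m or horizontal distance between tin_c_mid and mark_2 below 0.013 m or horizontal distance between tin_c_mid and mark_3 below 0.013 m or horizontal distance between tin_c_mid and mark_4 below 0.013 m) and horizontal distance between tin_c_mid and end_block between 0.1375 and 0.1975 m and height (world z) of tin_c_mid between 0.065 and 0.075 m and contact force between the fingers and tin_c below 0.1 N and (horizontal distance between tin_b_mid and mark_1 below 0.013 m or horizontal distance between tin_b_mid and mark_2 below 0.013 m or horizontal distance between tin_b_mid and mark_3 below 0.013 m or horizontal distance between tin_b_mid and mark_4 below 0.013 m) and horizontal distance between tin_b_mid and end_block between 0.2225 and 0.2825 m and height (world z) of tin_b_mid between 0.0525 and 0.0625 m and contact force between the fingers and tin_b below 0.1 N and (horizontal distance between tin_a_mid and mark_1 below 0.013 m or horizontal distance between tin_a_mid and mark_2 below 0.013 m or horizontal distance between tin_a_mid and mark_3 below 0.013 m or horizontal distance between tin_a_mid and mark_4 below 0.013 m) and horizontal distance between tin_a_mid and end_block between 0.3075 and 0.3675 m and height (world z) of tin_a_mid between 0.04 and 0.05 m and contact force between the fingers and tin_a below 0.1 N); the robot touches nothing.
It fails at once if a tin is tipped over (more than about 35 degrees) (angle between any of tin_a_mid, tin_b_mid, tin_c_mid, tin_d_mid's own z axis and vertical above 0.6 rad).
It fails at once if a tin is dropped (moves faster than 0.7 m/s out of the fingers, as after a fall of 25 mm) ((linear speed of tin_a above 0.7 m/s and contact force between the fingers and tin_a below 0.05 N) or (linear speed of tin_b above 0.7 m/s and contact force between the fingers and tin_b below 0.05 N) or (linear speed of tin_c above 0.7 m/s and contact force between the fingers and tin_c below 0.05 N) or (linear speed of tin_d above 0.7 m/s and contact force between the fingers and tin_d below 0.05 N)).
It also fails if it takes over 106 s, if anything falls off the work surface, if the arm or the gripper's body presses on something with over 40 N, if the wrist force passes 120 N, or if a joint passes its speed limit or range.

## Working session

There is one attempt and no reset: what is moved stays moved. The work goes in short steps, Python scripts to look and compute and a tool call to move; the robot and the scene stay as the last step left them, time stands still between calls to the robot, and variables do not carry over. Pictures are saved under pics/ and viewed, about 12 in all and at most 16, crops included, and the job is handed in when it is done.

Besides the shell and the picture viewer there is one more tool, called after "Call:" by a JSON object that holds its "method" and its "body", one argument or row to a line. send_rows: Moves the arm, as the interface text tells. Its arguments: {"type":"object","properties":{"deltas":{"type":"array"},"fingers":{"type":"number"},"newtons":{"type":"number"}},"required":["deltas"]}

```bash
mkdir -p pics; ls; cat > h.py <<'E'
import numpy as np, cv2
from workcell import env, vision, spotter
def cloud(p):
    z=p["range_z"]; v,u=np.mgrid[:z.shape[0],:z.shape[1]]
    P=np.stack([(u-p["cx"])/p["fx"]*z,(v-p["cy"])/p["fy"]*z,z],-1)
    E=np.array(p["extrinsics"]); W=P@E[:3,:3].T+E[:3,3]; W[z==0]=np.nan
    return W
E
python3 - <<'E'
from h import *
o=env.get_obs(); print({k:np.round(v,3) for k,v in o.items()})
for n in ("top","scene"):
    p=vision.read_camera(n); cv2.imwrite(f"pics/{n}0.png",p["frame"][...,::-1]); W=cloud(p)
    print(n,np.round(p["extrinsics"],3).tolist(),p["fx"])
    for q in ("tin_a_mid","mark_1","end_block"):
        for d in spotter.silhouettes(q,p):
            w=W[d["mask"]]; w=w[~np.isnan(w[:,0])]
            zt=np.percentile(w[:,2],95); t=w[w[:,2]>zt-.006]
            print(q,round(d["p"],2),np.round(d["centre"]),len(w),"ztop",zt.round(3),"mid",((t.min(0)+t.max(0))/2).round(3)[:2],"ext",np.ptp(t,axis=0).round(3)[:2])
E
```

```text
pics
{'clock': np.float64(0.0), 'joints': array([ 1.281,  0.314, -0.048,  1.21 , -0.   ,  1.571]), 'qvel': array([-0.   , -0.001,  0.001,  0.001,  0.   ,  0.001]), 'effort': array([-3.0000e-03, -5.3959e+01,  3.3975e+01,  1.9000e-02, -0.0000e+00,
       -0.0000e+00]), 'position': array([0.171, 0.574, 0.23 ]), 'orientation': array([ 0.567,  0.422, -0.423, -0.567]), 'wrist_force': array([0.098, 0.176, 1.775]), 'ft_torque': array([ 0.013,  0.01 , -0.064]), 'opening': np.float64(0.999)}
top [[-0.004, -0.995, 0.103, 0.449], [-1.0, 0.003, -0.008, 0.042], [0.007, -0.103, -0.995, 1.191], [0.0, 0.0, 0.0, 1.0]] 427.1583887768346
tin_a_mid 0.78 [248. 182.] 468 ztop 0.055 mid [0.461 0.312] ext [0.056 0.058]
tin_a_mid 0.57 [272. 142.] 528 ztop 0.055 mid [0.403 0.42 ] ext [0.055 0.058]
mark_1 0.95 [192. 295.] 491 ztop 0.025 mid [0.626 0.004] ext [0.068 0.067]
mark_1 0.93 [192. 324.] 464 ztop 0.024 mid [ 0.615 -0.08 ] ext [0.067 0.064]
mark_1 0.84 [187. 266.] 482 ztop 0.025 mid [0.639 0.09 ] ext [0.065 0.067]
mark_1 0.66 [183. 237.] 519 ztop 0.024 mid [0.651 0.172] ext [0.071 0.07 ]
end_block 0.68 [194. 362.] 776 ztop 0.113 mid [ 0.604 -0.16 ] ext [0.091 0.048]
scene [[0.677, 0.625, -0.389, 1.093], [0.736, -0.577, 0.354, -0.447], [-0.003, -0.526, -0.85, 1.223], [0.0, 0.0, 0.0, 1.0]] 468.67858258246815
tin_a_mid 0.9 [149. 329.] 357 ztop 0.054 mid [0.462 0.31 ] ext [0.056 0.056]
tin_a_mid 0.74 [120. 340.] 360 ztop 0.054 mid [0.401 0.42 ] ext [0.054 0.06 ]
mark_1 0.9 [224. 320.] 335 ztop 0.024 mid [0.638 0.089] ext [0.065 0.062]
mark_1 0.69 [250. 272.] 395 ztop 0.024 mid [ 0.614 -0.079] ext [0.066 0.066]
mark_1 0.66 [237. 296.] 400 ztop 0.024 mid [0.627 0.005] ext [0.073 0.071]
mark_1 0.65 [209. 343.] 339 ztop 0.025 mid [0.65  0.173] ext [0.066 0.065]
end_block 0.56 [259. 245.] 777 ztop 0.112 mid [ 0.605 -0.162] ext [0.092 0.047]
end_block 0.3 [252. 273.] 428 ztop 0.024 mid [ 0.615 -0.08 ] ext [0.069 0.067]
```

```bash
python3 - <<'E'
from h import *
for n in ("top","scene"):
    p=vision.read_camera(n); W=cloud(p)
    # elevated blobs above the bench
    big=cv2.resize(p["frame"][...,::-1],(800,600)); cv2.imwrite(f"pics/{n}1.png",big)
    m=((W[...,2]>.035)).astype(np.uint8)
    k,l,s,c=cv2.connectedComponentsWithStats(m)
    for i in range(1,k):
        if s[i,4]<60: continue
        w=W[l==i]; zt=np.percentile(w[:,2],95); t=w[w[:,2]>zt-.008]
        print(n,c[i].round(),s[i,4],"zt",zt.round(3),"mid",((t.min(0)+t.max(0))/2).round(3)[:2],"ext",np.ptp(t,axis=0).round(3)[:2],"col",p["frame"][l==i].mean(0).round())
E
```

```text
top [180.  89.] 4765 zt 0.194 mid [0.869 0.303] ext [0.164 0.164] col [106. 105.  95.]
top [412.  90.] 4826 zt 0.194 mid [ 0.868 -0.292] ext [0.165 0.163] col [102. 104.  97.]
top [ 59. 174.] 6922 zt 0.185 mid [0.652 0.596] ext [0.202 0.204] col [161. 148. 122.]
top [517. 162.] 5434 zt 0.147 mid [ 0.692 -0.571] ext [0.142 0.174] col [152. 116.  74.]
top [359. 195.] 715 zt 0.113 mid [ 0.604 -0.159] ext [0.091 0.049] col [151. 115.  70.]
top [520. 251.] 1352 zt 0.052 mid [ 0.455 -0.596] ext [0.141 0.194] col [164.  73.  19.]
top [181. 250.] 420 zt 0.054 mid [0.461 0.312] ext [0.056 0.059] col [122. 121. 105.]
top [416. 253.] 556 zt 0.104 mid [ 0.451 -0.306] ext [0.056 0.056] col [126. 121. 105.]
top [259. 257.] 387 zt 0.129 mid [0.444 0.101] ext [0.052 0.05 ] col [121. 124. 108.]
top [337. 259.] 316 zt 0.079 mid [ 0.437 -0.1  ] ext [0.047 0.047] col [123. 123. 108.]
top [140. 272.] 444 zt 0.054 mid [0.403 0.421] ext [0.055 0.059] col [ 38.  64. 115.]
top [ 23. 401.] 1453 zt 0.394 mid [0.18  0.545] ext [0.045 0.015] col [28. 25. 23.]
top [299. 409.] 1103 zt 0.257 mid [0.11  0.003] ext [
[... 662 characters left out ...]
06 zt 0.128 mid [0.443 0.099] ext [0.054 0.052] col [112. 105.  88.]
scene [437. 212.] 4410 zt 0.194 mid [0.869 0.302] ext [0.164 0.165] col [113. 120. 107.]
scene [226. 210.] 317 zt 0.078 mid [ 0.436 -0.102] ext [0.049 0.047] col [122. 113.  95.]
scene [247. 259.] 737 zt 0.112 mid [ 0.604 -0.161] ext [0.092 0.05 ] col [146. 106.  61.]
scene [170. 255.] 572 zt 0.103 mid [ 0.451 -0.307] ext [0.057 0.058] col [121. 113.  95.]
scene [ 79. 333.] 1434 zt 0.052 mid [ 0.455 -0.596] ext [0.14  0.195] col [193.  81.   3.]
scene [274. 361.] 5356 zt 0.194 mid [ 0.868 -0.293] ext [0.163 0.164] col [128. 123. 106.]
scene [127. 388.] 5984 zt 0.147 mid [ 0.691 -0.586] ext [0.142 0.201] col [171. 122.  67.]
```

View pics/top0.png

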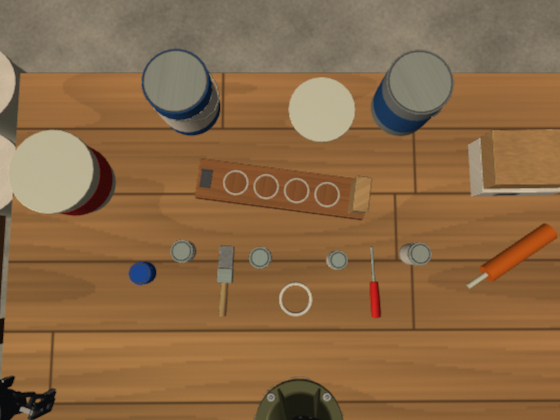

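View pics/scene0.png

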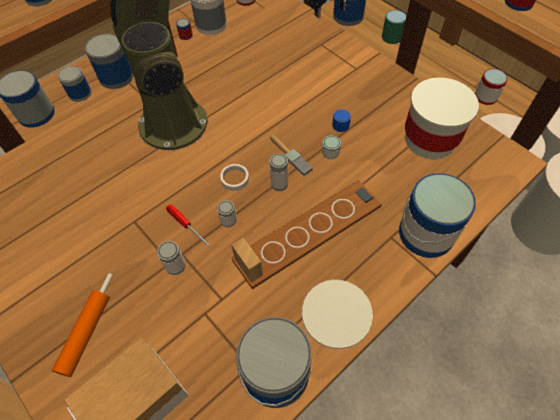

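The views show the block at about (361,195) in the top picture, with the four marks in columns 237 to 327. The tins are a (181,250), d (259,257), b (337,259) and c (416,253), and the blue decoy is at (140,272). Both cameras agree to within 2 mm. I'll grip with the jaws across the board, starting with tin a.

Call:
{"method": "send_rows", "body": {
  "deltas": [
    [290,-262,-80,0,0,-0.6],
    [290,-262,-80,0,0,-0.6],
    [290,-262,-80,0,0,-0.6],
    [290,-262,-80,0,0,-0.6],
    [290,-262,-80,0,0,-0.6],
    [290,-262,-80,0,0,-1.2],
    [290,-262,-80,0,0,-1.2],
    [290,-262,-80,0,0,-1.2],
    [290,-262,-80,0,0,-1.2],
    [290,-262,-80,0,0,-1.2],
    [290,-262,-80,0,0,-1.423],
    [290,-262,-80,0,0,-1.423]
  ],
  "fingers": 85,
  "newtons": 30
}}

```text
clock: 1.5
position: [0.4626, 0.3113, 0.1508]
orientation: [0.705, -0.054, 0.053, -0.705]
wrist_force: [0.4, 0.3, -0.1]
opening: 0.996
```

Call:
{"method": "send_rows", "body": {
  "deltas": [
    [-1,1,-40,0,0,0],
    [-1,1,-80,0,0,0],
    [-1,1,-110,0,0,0],
    [-1,1,-130,0,0,0],
    [-1,1,-138,0,0,0],
    [-1,1,-138,0,0,0]
  ]
}}

```text
clock: 2.0
position: [0.4601, 0.3113, 0.0109]
orientation: [0.706, -0.055, 0.052, -0.704]
wrist_force: [-0.3, 0.1, 0.5]
opening: 0.996
```

Call:
{"method": "send_rows", "body": {
  "deltas": [
    [0,0,0,0,0,0],
    [0,0,0,0,0,0],
    [0,0,0,0,0,0],
    [0,0,0,0,0,0],
    [0,0,0,0,0,0],
    [0,0,0,0,0,0],
    [0,0,0,0,0,0],
    [0,0,0,0,0,0]
  ],
  "fingers": 40,
  "newtons": 40
}}

```text
clock: 2.67
position: [0.4613, 0.3122, 0.0126]
orientation: [0.705, -0.054, 0.053, -0.705]
wrist_force: [-0.7, -0.7, 7.3]
opening: 0.689
```

Call:
{"method": "send_rows", "body": {
  "deltas": [
    [0,0,15,0,0,0],
    [0,0,45,0,0,0],
    [0,0,75,0,0,0],
    [0,0,80,0,0,0]
  ]
}}

```text
clock: 3.0
position: [0.4641, 0.3141, 0.098]
orientation: [-0.704, 0.052, -0.055, 0.706]
wrist_force: [1.2, 2.1, -0.7]
opening: 0.691
```

```bash
python3 - <<'E'
from h import *
p=vision.read_camera("scene"); cv2.imwrite("pics/s2.png",cv2.resize(p["frame"][60:270,220:500,::-1],(800,600)))
o=env.get_obs(); print(o["position"],o["wrist_force"],o["opening"])
for n in ("scene","top"):
    p=vision.read_camera(n);W=cloud(p)
    for d in spotter.silhouettes("tin_a_mid",p):
        w=W[d["mask"]]; print(n,round(d["p"],2),np.round(d["centre"]),np.nanmin(w,0).round(3),np.nanmax(w,0).round(3))
E
```

```text
[0.46400173 0.3140084  0.09700872] [ 0.86826106 -0.66071505 -0.33846917] 0.6910509497116408
scene 0.64 [133. 333.] [0.435 0.281 0.087] [0.494 0.327 0.159]
top 0.7 [247. 183.] [ 0.434  0.277 -0.005] [0.491 0.307 0.227]
```

View pics/s2.png

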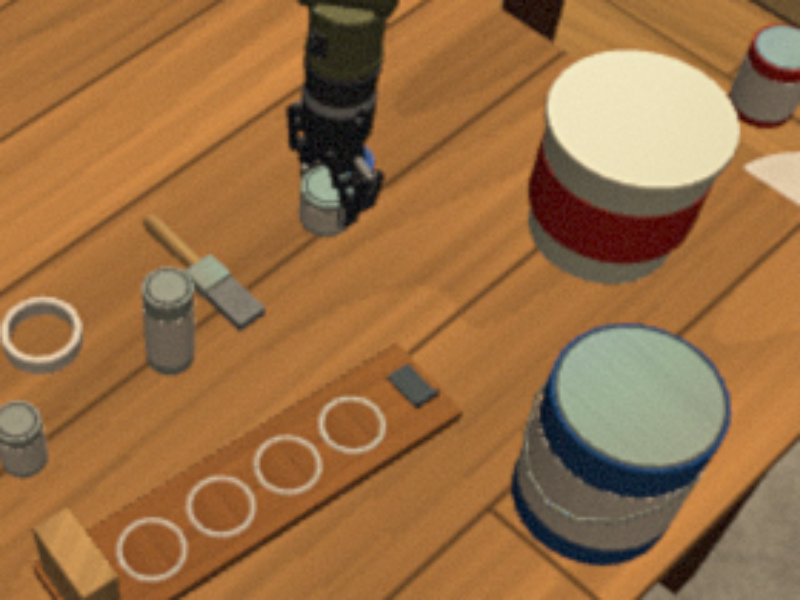

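Call:
{"method": "send_rows", "body": {
  "deltas": [
    [15,-11,0,0,0,0],
    [45,-33,0,0,0,0],
    [75,-57,0,0,0,0],
    [105,-79,0,0,0,0],
    [135,-102,0,0,0,0],
    [160,-121,0,0,0,0],
    [177,-134,0,0,0,0],
    [187,-141,0,0,0,0],
    [187,-141,0,0,0,0],
    [187,-141,0,0,0,0],
    [187,-141,0,0,0,0]
  ]
}}

```text
clock: 4.17
position: [0.6457, 0.1712, 0.0903]
orientation: [0.706, -0.055, 0.051, -0.704]
wrist_force: [-0.8, -0.3, -1.3]
opening: 0.687
```

```bash
python3 - <<'E'
from h import *
o=env.get_obs(); print(o["position"],o["wrist_force"],o["opening"])
for n in ("scene","top"):
    p=vision.read_camera(n);W=cloud(p)
    for d in spotter.mark_of("mark_1",p):
        r,c=np.round(d["centre"]).astype(int); print(n,round(d["p"],2),r,c,W[r,c].round(3))
E
```

```text
[0.64573778 0.17123945 0.09031717] [-0.80311    -0.32402017 -1.28852925] 0.6870917561322264
scene 0.92 234 296 [0.62  0.006 0.025]
scene 0.86 251 274 [ 0.616 -0.076  0.022]
scene 0.76 219 320 [0.628 0.097 0.018]
scene 0.67 208 343 [0.648 0.174 0.019]
scene 0.59 197 346 [0.665 0.156 0.117]
top 0.91 183 268 [0.646 0.082 0.022]
top 0.76 194 327 [ 0.614 -0.081  0.023]
top 0.58 190 295 [0.626 0.007 0.021]
```

Call:
{"method": "send_rows", "body": {
  "deltas": [
    [5,2,-15,0,0,0],
    [5,2,-35,0,0,0],
    [5,2,-47,0,0,0],
    [5,2,-51,0,0,0],
    [5,2,-51,0,0,0],
    [5,2,-51,0,0,0]
  ]
}}

```text
clock: 4.87
position: [0.6513, 0.1736, 0.0402]
orientation: [0.706, -0.054, 0.052, -0.704]
wrist_force: [0.9, 0.5, -0.4]
opening: 0.693
```

Call:
{"method": "send_rows", "body": {
  "deltas": [
    [0,0,-2,0,0,0],
    [0,0,-4,0,0,0],
    [0,0,-5,0,0,0],
    [0,0,-6,0,0,0],
    [0,0,-7,0,0,0],
    [0,0,-7,0,0,0]
  ]
}}

```text
clock: 5.37
position: [0.6513, 0.1735, 0.0331]
orientation: [0.706, -0.054, 0.052, -0.704]
wrist_force: [-0.1, 0.0, -1.5]
opening: 0.69
```

Call:
{"method": "send_rows", "body": {
  "deltas": [
    [0,0,-1,0,0,0],
    [0,0,-2,0,0,0],
    [0,0,-2,0,0,0],
    [0,0,-2,0,0,0]
  ]
}}

```text
clock: 5.7
position: [0.6514, 0.1736, 0.0327]
orientation: [0.706, -0.054, 0.052, -0.704]
wrist_force: [-3.4, -0.9, 8.5]
opening: 0.689
```

Call:
{"method": "send_rows", "body": {
  "deltas": [
    [0,0,0,0,0,0],
    [0,0,0,0,0,0],
    [0,0,0,0,0,0],
    [0,0,0,0,0,0],
    [0,0,0,0,0,0],
    [0,0,15,0,0,0],
    [0,0,50,0,0,0],
    [0,0,90,0,0,0],
    [0,0,125,0,0,0],
    [0,0,145,0,0,0],
    [0,0,145,0,0,0]
  ],
  "fingers": 85
}}

```text
clock: 6.62
position: [0.6546, 0.1744, 0.1839]
orientation: [-0.705, 0.051, -0.055, 0.705]
wrist_force: [1.4, -0.2, 0.3]
opening: 0.997
```

Call:
{"method": "send_rows", "body": {
  "deltas": [
    [-20,-25,0,0,0,0],
    [-45,-57,0,0,0,0],
    [-70,-88,0,0,0,0],
    [-95,-120,0,0,0,0],
    [-120,-151,0,0,0,0],
    [-145,-183,0,0,0,0],
    [-170,-214,0,0,0,0],
    [-195,-246,0,0,0,0],
    [-212,-267,0,0,0,0],
    [-218,-275,-20,0,0,0],
    [-218,-275,-40,0,0,0],
    [-218,-275,-40,0,0,0]
  ]
}}

```text
clock: 7.62
position: [0.4333, -0.1007, 0.1404]
orientation: [-0.704, 0.054, -0.054, 0.706]
wrist_force: [-0.7, 0.5, 0.4]
opening: 0.994
```

```bash
python3 - <<'E'
from h import *
o=env.get_obs(); print(o["position"],o["orientation"],o["joints"].round(2))
for n in ("scene","top"):
    p=vision.read_camera(n);W=cloud(p)
    m=(abs(W[...,0]-.65)<.05)&(abs(W[...,1]-.173)<.05)&(W[...,2]>.063)
    w=W[m]; print(n,len(w),((w.min(0)+w.max(0))/2).round(4),np.ptp(w,axis=0).round(3))
E
```

```text
[ 0.43329241 -0.10067236  0.14044452] [-0.70441555  0.05354133 -0.05362975  0.70573077] [-0.23  0.09 -0.55  0.94  0.    1.49]
scene 295 [0.6517 0.1733 0.0702] [0.059 0.061 0.014]
top 399 [0.6523 0.1734 0.07  ] [0.059 0.059 0.013]
```

Call:
{"method": "send_rows", "body": {
  "deltas": [
    [3,0,-30,0,0,0],
    [3,0,-65,0,0,0],
    [3,0,-95,0,0,0],
    [3,0,-105,0,0,0],
    [3,0,-105,0,0,0],
    [3,0,-105,0,0,0]
  ]
}}

```text
clock: 8.22
position: [0.4394, -0.1002, 0.0391]
orientation: [-0.705, 0.052, -0.054, 0.706]
wrist_force: [-0.3, 0.8, 0.2]
opening: 1.0
```

Call:
{"method": "send_rows", "body": {
  "deltas": [
    [0,0,0,0,0,0],
    [0,0,0,0,0,0],
    [0,0,0,0,0,0],
    [0,0,0,0,0,0],
    [0,0,0,0,0,0],
    [0,0,0,0,0,0],
    [0,0,0,0,0,0],
    [0,0,0,0,0,0],
    [0,0,0,0,0,0]
  ],
  "fingers": 30
}}

```text
clock: 8.97
position: [0.4403, -0.1004, 0.0407]
orientation: [-0.705, 0.051, -0.055, 0.706]
wrist_force: [-2.4, 0.3, 8.8]
opening: 0.573
```

Call:
{"method": "send_rows", "body": {
  "deltas": [
    [0,0,12,0,0,0],
    [0,0,40,0,0,0],
    [0,0,70,0,0,0],
    [20,19,75,0,0,0],
    [50,48,75,0,0,0],
    [80,76,75,0,0,0],
    [110,105,75,0,0,0],
    [140,133,75,0,0,0],
    [170,162,75,0,0,0],
    [190,181,75,0,0,0],
    [198,189,70,0,0,0],
    [198,189,60,0,0,0]
  ]
}}

```text
clock: 9.97
position: [0.6413, 0.0909, 0.1019]
orientation: [-0.704, 0.048, -0.055, 0.706]
wrist_force: [1.4, -0.5, -1.1]
opening: 0.577
```

Call:
{"method": "send_rows", "body": {
  "deltas": [
    [0,0,0,0,0,0],
    [0,0,0,0,0,0],
    [0,0,0,0,0,0]
  ]
}}

```text
clock: 10.22
position: [0.6403, 0.0898, 0.1019]
orientation: [-0.704, 0.049, -0.055, 0.706]
wrist_force: [0.1, -0.0, -1.3]
opening: 0.575
```

Call:
{"method": "send_rows", "body": {
  "deltas": [
    [-1,-1,-12,0,0,0],
    [-1,-1,-25,0,0,0],
    [-1,-1,-34,0,0,0],
    [-1,-1,-37,0,0,0],
    [-1,-1,-38,0,0,0],
    [-1,-1,-39,0,0,0],
    [-1,-1,-40,0,0,0],
    [-1,-1,-40,0,0,0]
  ]
}}

```text
clock: 10.88
position: [0.6396, 0.0888, 0.0623]
orientation: [-0.704, 0.049, -0.056, 0.706]
wrist_force: [0.4, -0.6, -1.6]
opening: 0.575
```

Call:
{"method": "send_rows", "body": {
  "deltas": [
    [0,0,-1,0,0,0],
    [0,0,-1.5,0,0,0],
    [0,0,-2,0,0,0],
    [0,0,-2.5,0,0,0],
    [0,0,-2.5,0,0,0]
  ]
}}

```text
clock: 11.3
position: [0.6401, 0.089, 0.0609]
orientation: [-0.704, 0.048, -0.056, 0.706]
wrist_force: [-1.6, 0.2, 5.9]
opening: 0.569
```

Contact. Release and retreat high.

Call:
{"method": "send_rows", "body": {
  "deltas": [
    [0,0,0,0,0,0],
    [0,0,0,0,0,0],
    [0,0,0,0,0,0],
    [0,0,0,0,0,0],
    [0,0,0,0,0,0],
    [0,0,0,0,0,0],
    [0,0,15,0,0,0],
    [0,0,50,0,0,0],
    [0,0,90,0,0,0],
    [0,0,120,0,0,0],
    [0,0,135,0,0,0],
    [0,0,135,0,0,0]
  ],
  "fingers": 85
}}

```text
clock: 12.3
position: [0.6428, 0.0894, 0.201]
orientation: [-0.704, 0.046, -0.059, 0.707]
wrist_force: [0.2, -1.3, -0.4]
opening: 0.994
```

Call:
{"method": "send_rows", "body": {
  "deltas": [
    [-10,-20,0,0,0,0],
    [-25,-53,0,0,0,0],
    [-40,-85,0,0,0,0],
    [-56,-118,0,0,0,0],
    [-71,-150,0,0,0,0],
    [-87,-183,0,0,0,0],
    [-102,-215,0,0,0,0],
    [-118,-248,0,0,0,0],
    [-133,-280,0,0,0,0],
    [-149,-313,0,0,0,0],
    [-164,-345,0,0,0,0],
    [-180,-378,0,0,0,0]
  ]
}}

```text
clock: 13.3
position: [0.4613, -0.2896, 0.1998]
orientation: [-0.703, 0.046, -0.058, 0.707]
wrist_force: [1.6, -0.1, 0.0]
opening: 0.991
```

Call:
{"method": "send_rows", "body": {
  "deltas": [
    [0,0,0,0,0,0],
    [0,0,0,0,0,0],
    [0,0,0,0,0,0]
  ]
}}

```text
clock: 13.55
position: [0.4608, -0.2892, 0.1989]
orientation: [-0.703, 0.047, -0.058, 0.707]
wrist_force: [-0.4, 0.9, -0.5]
opening: 0.994
```

```bash
python3 - <<'E'
from h import *
o=env.get_obs(); print(o["position"],o["orientation"],o["joints"].round(2))
for n in ("scene","top"):
    p=vision.read_camera(n);W=cloud(p)
    for x,y,z in ((.65,.173,.063),(.6386,.0888,.088),(.451,-.306,.094)):
        m=(abs(W[...,0]-x)<.04)&(abs(W[...,1]-y)<.04)&(abs(W[...,2]-z-.01)<.011)
        w=W[m]; print(n,len(w),((w.min(0)+w.max(0))/2).round(4),np.ptp(w,axis=0).round(3))
E
```

```text
[ 0.46082433 -0.28922477  0.19888255] [-0.70294411  0.04687787 -0.05800146  0.70732445] [-0.57  0.21 -0.25  1.09  0.01  1.15]
scene 298 [0.6521 0.1737 0.07  ] [0.059 0.062 0.015]
scene 221 [0.6398 0.0869 0.0946] [0.051 0.051 0.015]
scene 326 [ 0.4518 -0.3066  0.1003] [0.058 0.056 0.014]
top 400 [0.6526 0.1731 0.0699] [0.059 0.059 0.015]
top 290 [0.641  0.0871 0.0945] [0.049 0.047 0.015]
top 399 [ 0.4513 -0.3037  0.0997] [0.056 0.054 0.013]
```

Call:
{"method": "send_rows", "body": {
  "deltas": [
    [-9,-16,-15,-0.005,0.016,0],
    [-9,-16,-45,-0.005,0.016,0],
    [-9,-16,-80,-0.005,0.016,0],
    [-9,-16,-115,-0.005,0.016,0],
    [-9,-16,-135,-0.005,0.016,0],
    [-9,-16,-139,-0.005,0.016,0],
    [-9,-16,-139,-0.005,0.016,0],
    [-9,-16,-139,-0.005,0.016,0]
  ]
}}

```text
clock: 14.32
position: [0.4537, -0.3042, 0.0613]
orientation: [0.706, -0.051, 0.052, -0.705]
wrist_force: [-0.3, -0.5, 0.5]
opening: 0.995
```

Call:
{"method": "send_rows", "body": {
  "deltas": [
    [0,0,0,0,0,0],
    [0,0,0,0,0,0],
    [0,0,0,0,0,0],
    [0,0,0,0,0,0],
    [0,0,0,0,0,0],
    [0,0,0,0,0,0],
    [0,0,0,0,0,0],
    [0,0,0,0,0,0],
    [0,0,0,0,0,0]
  ],
  "fingers": 40
}}

```text
clock: 15.07
position: [0.4545, -0.305, 0.0633]
orientation: [0.706, -0.05, 0.053, -0.704]
wrist_force: [-2.6, 1.0, 7.2]
opening: 0.676
```

Call:
{"method": "send_rows", "body": {
  "deltas": [
    [0,0,12,0,0,0],
    [0,0,40,0,0,0],
    [0,15,62,0,0,0],
    [2,45,65,0,0,0],
    [3,75,65,0,0,0],
    [5,105,65,0,0,0],
    [10,138,65,0,0,0],
    [15,170,65,0,0,0],
    [22,202,65,0,0,0],
    [34,232,65,0,0,0],
    [56,255,65,0,0,0],
    [82,272,65,0,0,0]
  ]
}}

```text
clock: 16.07
position: [0.5362, -0.0307, 0.1292]
orientation: [0.706, -0.049, 0.052, -0.705]
wrist_force: [-0.0, -1.2, -3.6]
opening: 0.671
```

Call:
{"method": "send_rows", "body": {
  "deltas": [
    [28,12,0,0,0,0],
    [56,25,0,0,0,0],
    [78,34,0,0,0,0],
    [86,37,0,0,0,0],
    [86,37,0,0,0,0],
    [86,37,0,0,0,0]
  ]
}}

```text
clock: 16.57
position: [0.6216, 0.0062, 0.1291]
orientation: [0.706, -0.05, 0.052, -0.704]
wrist_force: [-0.1, -0.3, -2.5]
opening: 0.673
```

Target (0.627, 0.0045, about 0.084).

Call:
{"method": "send_rows", "body": {
  "deltas": [
    [5,-2,-12,0,0,0],
    [5,-2,-27,0,0,0],
    [5,-2,-37,0,0,0],
    [5,-2,-41,0,0,0],
    [5,-2,-42,0,0,0],
    [5,-2,-43,0,0,0],
    [5,-2,-44,0,0,0],
    [5,-2,-44,0,0,0]
  ]
}}

```text
clock: 17.23
position: [0.627, 0.0042, 0.0856]
orientation: [0.706, -0.049, 0.052, -0.705]
wrist_force: [-0.0, -0.3, -3.3]
opening: 0.677
```

Call:
{"method": "send_rows", "body": {
  "deltas": [
    [0,0,-1,0,0,0],
    [0,0,-2,0,0,0],
    [0,0,-2.5,0,0,0],
    [0,0,-3,0,0,0],
    [0,0,-3,0,0,0]
  ]
}}

```text
clock: 17.65
position: [0.6273, 0.0042, 0.0834]
orientation: [0.706, -0.049, 0.052, -0.705]
wrist_force: [-2.1, 0.4, 4.5]
opening: 0.674
```

Call:
{"method": "send_rows", "body": {
  "deltas": [
    [0,0,0,0,0,0],
    [0,0,0,0,0,0],
    [0,0,0,0,0,0],
    [0,0,0,0,0,0],
    [0,0,0,0,0,0],
    [0,0,0,0,0,0],
    [0,0,15,0,0,0],
    [0,0,50,0,0,0],
    [0,0,90,0,0,0],
    [0,0,110,0,0,0],
    [0,0,120,0,0,0],
    [0,0,120,0,0,0]
  ],
  "fingers": 85
}}

```text
clock: 18.65
position: [0.629, 0.0043, 0.206]
orientation: [0.706, -0.047, 0.054, -0.705]
wrist_force: [0.2, 0.0, 0.5]
opening: 0.994
```

Call:
{"method": "send_rows", "body": {
  "deltas": [
    [-20,10,0,0,0,0],
    [-50,26,0,0,0,0],
    [-80,42,0,0,0,0],
    [-110,57,0,0,0,0],
    [-140,73,0,0,0,0],
    [-165,86,0,0,0,0],
    [-180,94,0,0,0,0],
    [-184,96,0,0,0,0],
    [-184,96,0,0,0,0],
    [-184,96,0,0,0,0]
  ]
}}

```text
clock: 19.48
position: [0.4451, 0.1, 0.2051]
orientation: [0.706, -0.047, 0.054, -0.704]
wrist_force: [0.8, 0.3, 0.4]
opening: 0.997
```

```bash
python3 - <<'E'
from h import *
o=env.get_obs(); print(o["position"],o["orientation"],o["joints"].round(2))
for n in ("scene","top"):
    p=vision.read_camera(n);W=cloud(p)
    for x,y,z in ((.65,.173,.063),(.6386,.0888,.088),(.6266,.0047,.113),(.4435,.1,.118)):
        m=(abs(W[...,0]-x)<.04)&(abs(W[...,1]-y)<.04)&(abs(W[...,2]-z-.01)<.011)
        w=W[m]
        if len(w): print(n,len(w),((w.min(0)+w.max(0))/2).round(4),np.ptp(w,axis=0).round(3))
E
```

```text
[0.44514166 0.10004188 0.2051456 ] [ 0.70608096 -0.04742167  0.05373958 -0.7044948 ] [ 0.22  0.05 -0.43  1.08 -0.    1.94]
scene 299 [0.6521 0.1725 0.0695] [0.06  0.063 0.015]
scene 223 [0.6405 0.0879 0.0934] [0.051 0.05  0.013]
scene 322 [0.6235 0.0025 0.1194] [0.058 0.059 0.014]
scene 223 [0.4435 0.0992 0.1255] [0.053 0.051 0.015]
top 400 [0.6524 0.1732 0.0698] [0.059 0.058 0.015]
top 286 [0.6411 0.0872 0.0942] [0.049 0.047 0.014]
top 410 [0.6242 0.0022 0.1193] [0.056 0.056 0.014]
```

Call:
{"method": "send_rows", "body": {
  "deltas": [
    [-1,0,-20,0,0.01,0],
    [-1,0,-55,0,0.01,0],
    [-1,0,-90,0,0.01,0],
    [-1,0,-115,0,0.01,0],
    [-1,0,-123,0,0.01,0],
    [-1,0,-123,0,0.01,0],
    [-1,0,-123,0,0.01,0]
  ]
}}

```text
clock: 20.17
position: [0.4456, 0.0996, 0.0829]
orientation: [0.706, -0.051, 0.051, -0.704]
wrist_force: [-0.0, 0.3, 0.9]
opening: 0.995
```

Call:
{"method": "send_rows", "body": {
  "deltas": [
    [0,0,0,0,0,0],
    [0,0,0,0,0,0],
    [0,0,0,0,0,0],
    [0,0,0,0,0,0],
    [0,0,0,0,0,0],
    [0,0,0,0,0,0],
    [0,0,0,0,0,0],
    [0,0,0,0,0,0],
    [0,0,0,0,0,0]
  ],
  "fingers": 35
}}

```text
clock: 20.92
position: [0.4464, 0.1001, 0.0846]
orientation: [0.706, -0.051, 0.052, -0.705]
wrist_force: [-3.0, -0.1, 6.7]
opening: 0.628
```

Call:
{"method": "send_rows", "body": {
  "deltas": [
    [0,0,12,0,0,0],
    [0,0,40,0,0,0],
    [0,-10,60,0,0,0],
    [0,-38,65,0,0,0],
    [2,-70,65,0,0,0],
    [5,-102,65,0,0,0],
    [10,-134,65,0,0,0],
    [20,-160,65,0,0,0],
    [38,-175,65,0,0,0],
    [65,-180,65,0,0,0],
    [97,-180,65,0,0,0],
    [128,-180,65,0,0,0]
  ]
}}

```text
clock: 21.92
position: [0.5756, -0.0808, 0.1502]
orientation: [0.706, -0.051, 0.052, -0.705]
wrist_force: [0.3, -0.1, -2.7]
opening: 0.629
```

Call:
{"method": "send_rows", "body": {
  "deltas": [
    [25,0,0,0,0,0],
    [38,0,0,0,0,0],
    [41,0,0,0,0,0],
    [41,0,0,0,0,0],
    [41,0,0,0,0,0]
  ]
}}

```text
clock: 22.33
position: [0.6155, -0.0807, 0.15]
orientation: [0.706, -0.051, 0.052, -0.705]
wrist_force: [-1.0, -0.5, -3.4]
opening: 0.629
```

Call:
{"method": "send_rows", "body": {
  "deltas": [
    [-1,1,-12,0,0,0],
    [-1,1,-26,0,0,0],
    [-1,1,-36,0,0,0],
    [-1,1,-40,0,0,0],
    [-1,1,-42,0,0,0],
    [-1,1,-43,0,0,0],
    [-1,1,-44,0,0,0],
    [-1,1,-44,0,0,0]
  ]
}}

```text
clock: 23.0
position: [0.6149, -0.0798, 0.1066]
orientation: [0.706, -0.051, 0.052, -0.705]
wrist_force: [-0.3, -0.6, -3.6]
opening: 0.627
```

Call:
{"method": "send_rows", "body": {
  "deltas": [
    [0,0,-0.5,0,0,0],
    [0,0,-1,0,0,0],
    [0,0,-1.5,0,0,0],
    [0,0,-2,0,0,0],
    [0,0,-2,0,0,0]
  ]
}}

```text
clock: 23.42
position: [0.6151, -0.0798, 0.1048]
orientation: [0.706, -0.051, 0.052, -0.705]
wrist_force: [-0.5, -0.0, -1.7]
opening: 0.625
```

Call:
{"method": "send_rows", "body": {
  "deltas": [
    [0,0,-0.5,0,0,0],
    [0,0,-1,0,0,0],
    [0,0,-1,0,0,0]
  ]
}}

```text
clock: 23.67
position: [0.6151, -0.0797, 0.1047]
orientation: [0.706, -0.051, 0.052, -0.705]
wrist_force: [-3.0, 1.3, 4.6]
opening: 0.627
```

Call:
{"method": "send_rows", "body": {
  "deltas": [
    [0,0,0,0,0,0],
    [0,0,0,0,0,0],
    [0,0,0,0,0,0],
    [0,0,0,0,0,0],
    [0,0,0,0,0,0],
    [0,0,0,0,0,0],
    [0,0,15,0,0,0],
    [0,0,50,0,0,0],
    [0,0,90,0,0,0],
    [0,0,110,0,0,0],
    [0,0,120,0,0,0],
    [0,0,120,0,0,0]
  ],
  "fingers": 85
}}

```text
clock: 24.67
position: [0.6167, -0.08, 0.2272]
orientation: [0.706, -0.049, 0.054, -0.704]
wrist_force: [-0.4, -0.7, -0.1]
opening: 0.994
```

Call:
{"method": "send_rows", "body": {
  "deltas": [
    [-20,0,0,0,0,0],
    [-50,0,0,0,0,0],
    [-80,0,0,0,0,0],
    [-110,0,0,0,0,0],
    [-140,0,0,0,0,0],
    [-160,0,0,0,0,0],
    [-170,0,0,0,0,0],
    [-170,0,0,0,0,0],
    [-170,0,0,0,0,0]
  ]
}}

```text
clock: 25.42
position: [0.4469, -0.08, 0.2265]
orientation: [0.706, -0.049, 0.054, -0.705]
wrist_force: [1.5, -0.9, 0.6]
opening: 0.992
```

```bash
python3 - <<'E'
from h import *
o=env.get_obs(); print(o["position"],o["wrist_force"],o["clock"])
for n in ("scene","top"):
    p=vision.read_camera(n);W=cloud(p); cv2.imwrite(f"pics/{n}_end.png",p["frame"][...,::-1])
    for x,y,z in ((.6506,.173,.063),(.6386,.0888,.088),(.6266,.0047,.113),(.6146,-.0795,.138)):
        m=(abs(W[...,0]-x)<.04)&(abs(W[...,1]-y)<.04)&(abs(W[...,2]-z-.01)<.011)
        w=W[m]
        if len(w): print(n,len(w),((w.min(0)+w.max(0))/2).round(4),np.ptp(w,axis=0).round(3))
E
```

```text
[ 0.44686994 -0.07998624  0.22654307] [ 1.46150965 -0.94559174  0.62889665] 25.4167
scene 297 [0.6526 0.1731 0.0697] [0.06  0.062 0.015]
scene 222 [0.6405 0.0867 0.0943] [0.05  0.049 0.014]
scene 322 [0.6227 0.0022 0.1197] [0.058 0.057 0.015]
scene 306 [ 0.6115 -0.0791  0.144 ] [0.053 0.054 0.014]
top 398 [0.6522 0.1733 0.0706] [0.058 0.059 0.016]
top 287 [0.641  0.0871 0.0943] [0.049 0.047 0.014]
top 406 [0.6245 0.0022 0.1198] [0.057 0.056 0.014]
top 369 [ 0.6116 -0.0797  0.1447] [0.052 0.053 0.014]
```

View pics/scene_end.png

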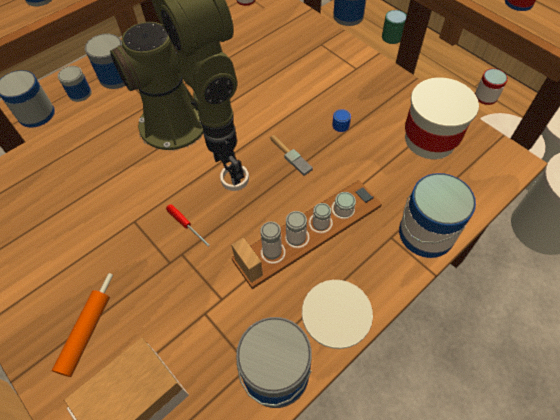

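View pics/top_end.png

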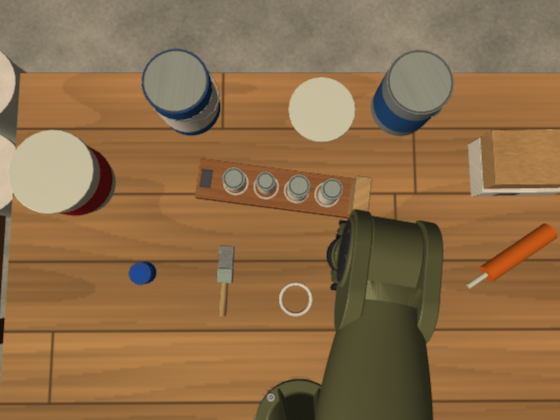

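The four tins stand in order of height from the block, at scene pixels (271,240), (297,228), (321,215) and (345,204). The tallest is next to the block and every tin is within about 4 mm of its mark. The arm is clear, so I'm handing in.

```bash
python3 -c "
from workcell import env
print(env.sign_off())"
```

```text
the job is handed in; nothing more can be done
None
```

All four tins are on the board in order of height: d (tallest) next to the timber block, then c, b and a. I lowered each one until the wrist force showed contact before releasing it. The job was handed in at about 25.5 s on the robot's clock.

In the last pictures from both cameras, every tin is upright and within about 4 mm of its mark's centre (limit 13 mm). Tin heights match those expected on the board to within the camera's few millimetres of height error. The gripper is clear of everything, and the blue look-alike was not touched. No check failed. The two cameras agreed to about 2 mm, and the sign-off gave no verdict.

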